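Lid set onto the tea tin, outer lid off again

ROBOT

A 7-joint arm with a two-finger parallel gripper is mounted at the origin on a cart in front of the work surface, level with it; the furniture and walls round the work are solid. World frame = base frame: x ahead of the robot, y to its left, z up, the work surface at z = 0. Lengths are in m, angles in rad, forces in N, time in s.
With the tool pointing down it reaches from about 0.425 to 0.875 m from the base axis. Payload 4.7 kg.
Tool frame: the origin (TCP) lies midway between the tips of the shut fingers; the grasp point (between the pads) lies 19 mm behind it; z points along the fingers, y is the line along which they close (so a half turn about z gives the same grasp; the last joint's range is limited). The gripper opens to 85 mm and grips with 20 to 120 N. Pads are 22 mm wide; open, the fingers measure 114 mm over their backs; the gripper's body (76 mm by 85 mm) begins 54 mm behind the grasp point. The pads swing forward as they close: fully open they stand 13 mm farther back than shut.
Start: joints at [-1.288, 0.321, -0.07, 1.45, 0.023, 1.371, -0.057], TCP at [0.173, 0.627, 0.231] pointing down, gripper open.
Joint ranges: [-2.86, 2.86], [-0.3, 2.09], [-1.38, 1.24], [0.06, 2.45], [-1.56, 4.7], [0.09, 2.05], [-2.69, 2.69]. Speed limits (rad/s): [2.57, 2.57, 3.14, 3.14, 3.14, 3.14, 3.14].

INTERFACE

Orientations are given as a unit quaternion [x, y, z, w].
In Python, from cell import arm gives the robot as it stands.
- The arm moves only by the tool arm_command, never from a script. Its argument "moves" is text: rows parted by semicolons, each of 7 numbers parted by spaces: the shift along the world's x, y, z in mm, then the turn, a rotation vector about the world's x, y, z in degrees, then the finger opening in mm, from 0 to 85.4. A call has 1 to 12 rows; each row shifts and turns the commanded pose from where the row before left it; what a row does not reach is not made up. A row lasts 1/12 s, in which the tool goes at most 41.7 mm and 7.16 degrees, less where a joint would pass 70% of its speed; a pose out of reach is approached as far as the arm can. A call with a gripper value outside its range is refused whole. The fingers move at their own pace and stop on an object; the grip force is fixed at half the most. Time passes only in rows, so rows that do not move let the fingers close. It gives the time, the measured TCP pose, the force, the opening and the grip force at its end, in the units of the state.
- arm.get_state(): the state, without advancing time (a new reading comes with each control period).
- arm.capture(name): name is "side" or "top"; returns a dict with "image" (480x640x3 uint8, red, green, blue), "fx", "fy", "cx", "cy" (pixels), "R" (3x3) and "t" (3): a world point X has camera coordinates R X + t. Camera axes: x right, y down, z forward; pixel columns grow to the right and rows downward; lengths in m; the calibration is good to about 2 mm. A picture is of the moment at which its call begins. There is no depth.
- arm.finish_job(): hands the job in; it is judged then, once.
Trained networks look in the newest picture that a camera, given by its name, has taken for a name from the list of things; names that differ only in an ending like _2 or _b are one class to them, and where a whole thing is asked for, a point or a joint stands for the part that bears it (a point fixed in the world has none). Each returns a list of dicts, best first, with "confidence" (0 to 1); they miss things now and then, are a little off and sometimes report something else, mostly with a low value. They report only what shows in the picture. A call takes as long as a camera call.
- arm.search_frame(label, camera): "centre" ([x, y, z] in m, in world coordinates, good to about 4 mm: the middle of the surface that is visible of it).
- arm.cut_out(label, camera): "pixels" (480x640 bool, what is visible of it).
- arm.place_of(label, camera): "centre" ([x, y, z] in m, in world coordinates, good to about 4 mm: a listed point, or the origin of a listed thing).
The state is a dict: "clock": time; "q": joint angles; "joint_velocities": joint speeds; "effort": joint torques, N m; "eef_pos": TCP position; "orientation": TCP orientation; "force": force on the tool from outside, world axes, zero at the start; "wrist_torque": the same for the moment, N m; "gripper_width": opening from 0.0 (shut) to 1.0 (fully open); "grasp_force": force on a finger pad.
Only numpy, scipy, OpenCV 4.12 (cv2) and the standard library are available. Lean on these libraries where they do the work, as an engineer would, in place of code of your own. Each camera call takes 0.05 s, during which the arm holds its last target. There are 200 camera calls.

TASK

The tea tin's two lids stand nested on the worktop: lift the pair together by the wooden knob of the inner lid, lower it gently onto the open tin until the inner lid is fully seated in the mouth, and let go of the knob. Then take the blue outer lid by its collar and lift it alone off over the knob, because it still has to be washed; the inner lid stays seated on the tin, and the tin and the other things stay where they are. Finish while holding the outer lid still and level, with its bottom edge higher than the top of the inner lid's knob and clear of the inner lid and the tin.

Things in the scene. Friction and masses are not known exactly. Their poses are not given: they have to be found in the camera images.
- tea_tin: open round white enamel tin with two thin blue bands, loose, 0.9 kg, standing upright: 86 mm outside diameter, 60 mm tall, mouth 78 mm in diameter (wall 4 mm). Origin: centre of its underside, z up along its axis.
- inner_lid: aluminium inner lid, dark wooden knob, 0.16 kg. Origin: centre of underside, z up. Plug 73 mm wide to z = 18 mm, tapered to 58 at its foot; flange 87 mm wide, z 18 to 23, rests on the tin's rim (origin then 42 mm above the tin's); cone 38 mm wide centres the outer lid; 14 mm stem; cylindrical knob 26 mm wide, z 46 to 70 (top). Starts on its plug on the worktop, outer lid resting on it.
- outer_lid: blue outer lid, 0.15 kg, rests loose on the inner flange. Origin: centre of the skirt's lower edge, z up. Skirt 104 mm outside, 100 inside, z 0 to 11 mm; plate z 11 to 14 with a 41 mm hole, the inner knob sticks up through it; upright collar round the hole, 52 mm outside, z 14 to 30, to grip across from above. Nested: its origin is 12 mm above the inner lid's, knob 4 to 28 mm above collar.
- candle_1: bystander, to be left alone: cream candle in a clear glass, 76 mm across, 90 mm tall. Origin: centre of its underside.
- top_jar_3: bystander, to be left alone: jar with a red cap, 63 mm across, 90 mm tall. Origin: centre of its underside.
- spice_jar_3: bystander, to be left alone: spice jar with a red cap, 47 mm across, 97 mm tall. Origin: centre of its underside.
- herb_jar_1: bystander, to be left alone: herb jar with a dark cap, 44 mm across, 105 mm tall. Origin: centre of its underside.
- dip_bowl: bystander, to be left alone: small white bowl, 84 mm across, 40 mm tall. Origin: centre of its underside.
- mustard_seed: bystander, to be left alone: spice jar with a white cap, 43 mm across, 100 mm tall. Origin: centre of its underside.

How it is judged:
On the way:
1. the nested pair sits on the tin, inner lid fully seated, outer lid still down on it, knob released (z of inner_lid in the frame of tea_tin between 0.038 and 0.045 m and horizontal distance between inner_lid and tea_tin below 0.0055 m and angle between inner_lid's own z axis and vertical below 0.06 rad and z of outer_lid in the frame of inner_lid below 0.016 m and horizontal distance between outer_lid and inner_lid below 0.005 m and contact force between the fingers and inner_lid below 0.1 N), for 0.2 s.
At the end, for the whole second after the job is handed in: Outer lid held by the fingers (over 2 N), still, level within 0.2 rad, lower edge over 115 mm up, off inner lid and tin; inner lid seated (origin 38 to 45 mm above the tin's, within 5.5 mm of its axis, upright within 0.06 rad), fingers off it; tin upright, tin and bystanders within 30 mm of start (z of inner_lid in the frame of tea_tin between 0.038 and 0.045 m and horizontal distance between inner_lid and tea_tin below 0.0055 m and angle between inner_lid's own z axis and vertical below 0.06 rad and height (world z) of outer_lid above 0.115 m and angle between outer_lid's own z axis and vertical below 0.2 rad and linear speed of outer_lid below 0.02 m/s and contact force between the fingers and outer_lid above 2 N and contact force between outer_lid and inner_lid below 0.05 N and contact force between outer_lid and tea_tin below 0.05 N and contact force between the fingers and inner_lid below 0.1 N and angle between tea_tin's own z axis and vertical below 0.05 rad and distance of each of tea_tin, candle_1, top_jar_3, spice_jar_3, herb_jar_1, dip_bowl, mustard_seed from where it was at the start of the episode below 0.03 m); the arm keeps its last pose, push and grip.
It fails at once if the lids were parted while the inner lid was not seated on the tin (over 12 mm apart in height), or the inner lid was pulled up with the outer one (z of outer_lid in the frame of inner_lid above 0.024 m and (z of inner_lid in the frame of tea_tin above 0.048 m or horizontal distance between inner_lid and tea_tin above 0.007 m)).
It fails at once if the lids were dropped onto the tin from more than 12 mm above the seat (horizontal distance between inner_lid and tea_tin below 0.03 m and z of inner_lid in the frame of tea_tin above 0.054 m and contact force between the fingers and inner_lid below 0.1 N).
It fails at once if the lids were tipped over 0.5 rad (angle between any of inner_lid, outer_lid's own z axis and vertical above 0.5 rad).
It fails at once if the tin was pushed over 30 mm or tipped (distance of tea_tin from where it was at the start of the episode above 0.03 m or angle between tea_tin's own z axis and vertical above 0.2 rad).
It fails at once if a bystander was moved over 30 mm (distance of any of candle_1, top_jar_3, spice_jar_3, herb_jar_1, dip_bowl, mustard_seed from where it was at the start of the episode above 0.03 m).
It also fails if it takes over 59 s, if anything falls off the work surface, if the arm or the gripper's body presses on something with over 40 N, if the wrist force passes 120 N, or if a joint passes its speed limit or range.

## Working session

There is one attempt and no reset: what is moved stays moved. The work goes in short steps, Python scripts to look and compute and a tool call to move; the robot and the scene stay as the last step left them, time stands still between calls to the robot, and variables do not carry over. Pictures are saved under pics/ and viewed, at most 10 in all, crops included, and the job is handed in when it is done.

Besides the shell and the picture viewer there is one more tool, called after "Request:" as name(argument=value, ...), one argument or row to a line, values as JSON. arm_command: Moves the arm, as the interface text tells. Its arguments: {"type":"object","properties":{"moves":{"type":"string"}},"required":["moves"]}

```bash
mkdir -p pics; python3 - <<'E'
from cell import arm
import cv2
for c in ("top","side"):
    d=arm.capture(c); cv2.imwrite(f"pics/{c}0.png",d["image"][:,:,::-1])
    print(c,d["fx"],d["cx"],d["cy"],d["R"],d["t"])
    for n in ("tea_tin","inner_lid","outer_lid","candle_1","top_jar_3","spice_jar_3","herb_jar_1","dip_bowl","mustard_seed"):
        print(n,[(r["centre"],r["confidence"]) for r in arm.place_of(n,c)[:2]])
s=arm.get_state();print(s["clock"],s["eef_pos"],s["orientation"],s["gripper_width"])
E
```

```text
top 584.7123593366687 318.2098270862582 245.32585297484124 [[ 0.01060401 -0.99959425 -0.02643666]
 [-0.99581698 -0.00815708 -0.09100551]
 [ 0.09075293  0.0272911  -0.99549942]] [0.33946055 0.55113968 0.91763091]
tea_tin [([0.4078, 0.3904, -0.0015], 0.75)]
inner_lid [([0.532, 0.4277, 0.0011], 0.73)]
outer_lid [([0.5378, 0.425, 0.0112], 0.74)]
candle_1 []
top_jar_3 [([0.6954, 0.3451, -0.0027], 0.59), ([0.5341, 0.4231, 0.0075], 0.37)]
spice_jar_3 [([0.6662, 0.4434, -0.0014], 0.67)]
herb_jar_1 [([0.634, 0.2194, 0.001], 0.78), ([0.5363, 0.4276, 0.0122], 0.21)]
dip_bowl []
mustard_seed [([0.6282, 0.1081, 0.0003], 0.75), ([0.696, 0.3428, 0.002], 0.44)]
side 558.3914267767672 318.51583832050585 242.92896895491734 [[ 0.8598871  -0.51018435 -0.01749591]
 [-0.33375267 -0.53592714 -0.77549421]
 [ 0.38626847  0.67267677 -0.63111222]] [-0.29555382  0.39293482  0.72004287]
tea_tin [([0.4066, 0.3866, -0.0017], 0.67)]
inner_lid [([0.5307, 0.4281, 0.0025], 0.78)]
outer_lid [([0.533, 0.4313, 0.0164], 0.82)]
candle_1 [([0.723, 0.1809, -0.0025], 0.92)]
top_jar_3 [([0.6978, 0.3383, -0.0042], 0.93)]
spice_jar_3 [([0.6659, 0.4439, -0.0011], 0.64)]
herb_jar_1 [([0.6396, 0.2235, -0.0028], 0.61)]
dip_bowl [([0.4515, 0.55, 0.0001], 0.86)]
mustard_seed [([0.6322, 0.1041, -0.0002], 0.78)]
1.0 [0.17266542 0.62665824 0.2313523 ] [1.33999728e-01 9.90981368e-01 2.31920860e-05 2.82222948e-05] 0.9976233159035867
```

View pics/top0.png

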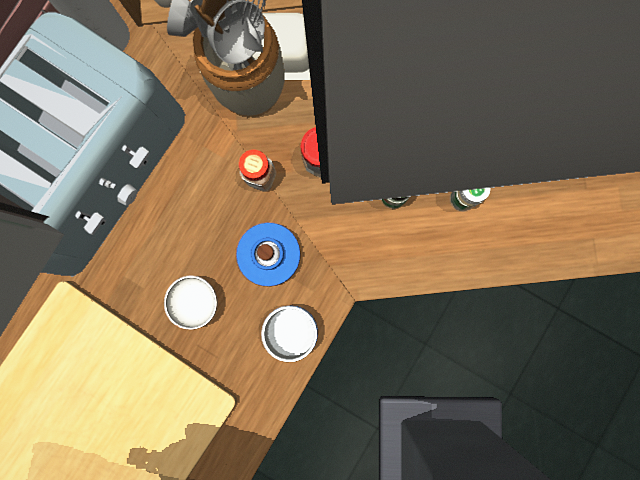

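View pics/side0.png

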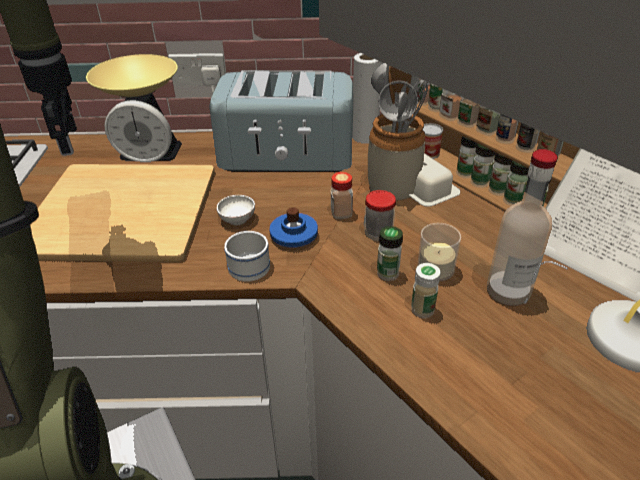

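The top view shows the pair at about (268,254), the tin at (290,333) and the dip bowl at (191,302). In the side view they are at (294,228), (247,255) and (237,210). The overhead cabinet lies beyond x≈0.56, y<0.32, so the workspace is clear. Next I'll refine the two positions.

```bash
cat > h.py <<'E'
import numpy as np, cv2
from scipy.optimize import fsolve
from cell import arm
a=np.linspace(0,2*np.pi,90)
def rings(L): return np.vstack([np.c_[r*np.cos(a),r*np.sin(a),0*a+z] for r,z in L])
TIN=[(.043,0),(.043,.06)]
def pair(z): return [(.052,z+.012),(.052,z+.026),(.026,z+.042),(.013,z+.046),(.013,z+.070)]
def cen(p):
    m=cv2.moments(cv2.convexHull(p.astype(np.float32))); return np.array([m["m10"],m["m01"]])/m["m00"]
def fit(d,mask,L,x0):
    n,lab,st,_=cv2.connectedComponentsWithStats(mask.astype(np.uint8)); k=1+np.argmax(st[1:,4])
    c=cen(np.argwhere(lab==k)[:,::-1])
    def f(x):
        P=(rings(L)+[*x,0])@d["R"].T+d["t"]
        return cen(np.c_[d["fx"]*P[:,0]/P[:,2]+d["cx"],d["fy"]*P[:,1]/P[:,2]+d["cy"]])-c
    return fsolve(f,x0).round(4), st[k].tolist()
def cut(n,c): 
    r=arm.cut_out(n,c); return r[0]["pixels"] if r else np.zeros((480,640),bool)
E
python3 - <<'E'
from h import *
for c in ("top","side"):
    d=arm.capture(c)
    print(c,"tin",fit(d,cut("tea_tin",c),TIN,[.407,.388]))
    print(c,"pair",fit(d,cut("inner_lid",c)|cut("outer_lid",c),pair(0),[.533,.428]))
E
```

```text
top tin (array([0.4074, 0.3875]), [262, 306, 56, 56, 2488])
top pair (array([0.5339, 0.4261]), [237, 222, 64, 65, 3202])
side tin (array([0.4086, 0.3892]), [224, 231, 46, 51, 1926])
side pair (array([0.5353, 0.4285]), [269, 207, 49, 40, 1428])h.py:16: RuntimeWarning: The iteration is not making good progress, as measured by the 
 improvement from the last ten iterations.
  return fsolve(f,x0).round(4), st[k].tolist()
```

Request:
arm_command(
  moves="40 -22 0 0 0 0 85;40 -22 0 0 0 0 85;40 -22 0 0 0 0 85;40 -22 0 0 0 0 85;40 -22 0 0 0 0 60;40 -22 0 0 0 0 60;40 -22 0 0 0 0 60;40 -22 0 0 0 0 60;40 -24 0 0 0 0 60;0 0 -35 0 0 0 60;0 0 -35 0 0 0 60;0 0 0 0 0 0 60",
)

```text
clock: 2.4
eef_pos: [0.4979, 0.4407, 0.1536]
orientation: [0.135, 0.991, -0.005, -0.004]
force: [-1.7, -0.4, -1.8]
gripper_width: 0.702
grasp_force: 0.0
```

Request:
arm_command(
  moves="18 -7 0 0 0 0 60;18 -6 0 0 0 0 60;0 0 -20 0 0 0 60;0 0 0 0 0 0 60;0 0 0 0 0 0 60;0 0 0 0 0 0 60",
)

```text
clock: 2.9
eef_pos: [0.5355, 0.4331, 0.1426]
orientation: [0.133, 0.991, 0.001, -0.0]
force: [-0.5, -0.2, 0.2]
gripper_width: 0.704
grasp_force: 0.0
```

```bash
python3 - <<'E'
from h import *
from scipy.spatial.transform import Rotation as R
s=arm.get_state();print(s["eef_pos"],R.from_quat(s["orientation"]).as_matrix().round(4),s["gripper_width"],s["force"])
E
```

```text
[0.53549344 0.43308166 0.14264081] [[-9.646e-01  2.636e-01 -0.000e+00]
 [ 2.636e-01  9.646e-01  1.300e-03]
 [ 4.000e-04  1.200e-03 -1.000e+00]] 0.7037127859728991 [-0.54745125 -0.17329567  0.1662597 ]
```

Request:
arm_command(
  moves="-1 -6 -10 0 0 0 60;0 0 -25 0 0 0 60;0 0 -25 0 0 0 60;0 0 -20 0 0 0 60;0 0 -12 0 0 0 60;0 0 -4 0 0 0 60;0 0 0 0 0 0 60;0 0 0 0 0 0 60",
)

```text
clock: 3.57
eef_pos: [0.536, 0.4261, 0.0466]
orientation: [0.134, 0.991, 0.001, 0.001]
force: [-0.2, -0.4, -0.1]
gripper_width: 0.703
grasp_force: 0.0
```

```bash
python3 - <<'E'
from h import *
print(arm.get_state()["eef_pos"],arm.get_state()["force"])
i=arm.capture("side")["image"][:,:,::-1]
cv2.imwrite("pics/s1.png",cv2.resize(i[140:290,200:400],None,fx=4,fy=4,interpolation=2))
E
```

```text
[0.53598297 0.4261238  0.04655897] [-0.1546051  -0.39880267 -0.07285183]
```

View pics/s1.png

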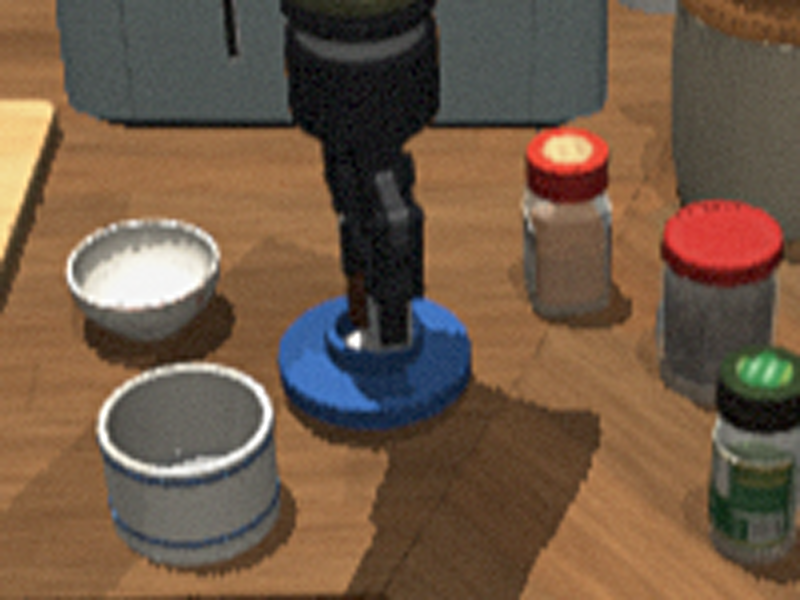

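The crop shows the fingers straddling the brown knob at (357,300), with the tips just above the collar near (395,345) and nothing touching. I'll close now.

Request:
arm_command(
  moves="0 0 0 0 0 0 15;0 0 0 0 0 0 15;0 0 0 0 0 0 15;0 0 0 0 0 0 15;0 0 0 0 0 0 15;0 0 0 0 0 0 15;0 0 0 0 0 0 15;0 0 0 0 0 0 15",
)

```text
clock: 4.28
eef_pos: [0.5361, 0.4264, 0.0466]
orientation: [0.134, 0.991, 0.001, 0.001]
force: [0.3, -0.1, 5.2]
gripper_width: 0.283
grasp_force: 58.7
```

```bash
python3 - <<'E'
from h import *
s=arm.get_state()
print(s["eef_pos"],s["force"],s["gripper_width"]*85.4,s["grasp_force"])
E
```

```text
[0.53608549 0.4263898  0.04660033] [ 0.26145913 -0.14670359  5.19116734] 24.160719435735903 58.70596647262573
```

Request:
arm_command(
  moves="0 0 5 0 0 0 15;0 0 10 0 0 0 15;0 0 15 0 0 0 15;0 0 18 0 0 0 15;0 0 18 0 0 0 15;0 0 12 0 0 0 15;0 0 6 0 0 0 15;0 0 0 0 0 0 15;0 0 0 0 0 0 15",
)

```text
clock: 5.03
eef_pos: [0.5351, 0.4253, 0.1288]
orientation: [0.134, 0.991, -0.0, -0.0]
force: [0.0, 0.5, -3.6]
gripper_width: 0.278
grasp_force: 59.2
```

```bash
python3 - <<'E'
from h import *
s=arm.get_state()
print(s["eef_pos"],s["force"],s["gripper_width"]*85.4,s["grasp_force"])
i=arm.capture("side")["image"][:,:,::-1]
cv2.imwrite("pics/s2.png",cv2.resize(i[140:290,200:400],None,fx=4,fy=4,interpolation=2))
E
```

```text
[0.53508835 0.42528491 0.12875184] [ 0.0468919   0.4520038  -3.55503537] 23.770857227755638 59.20560300350189
```

View pics/s2.png

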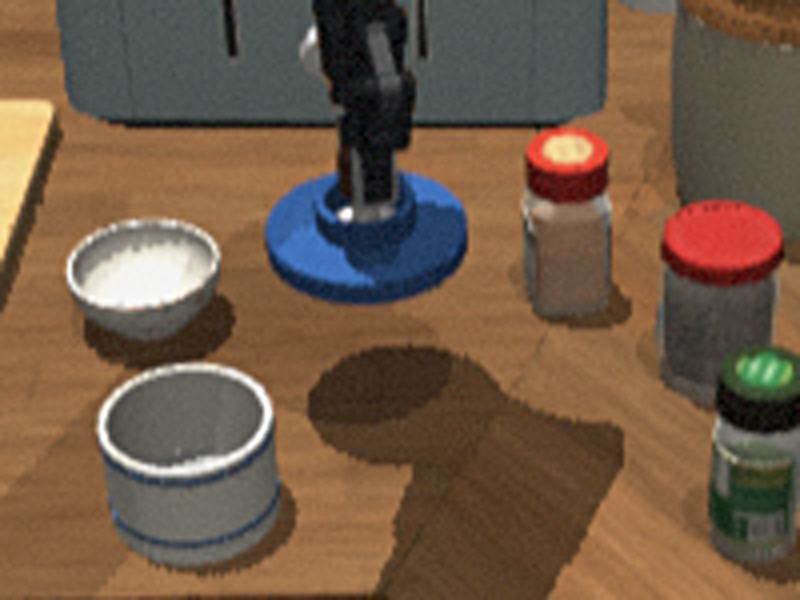

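The pair is lifted, nested and level: blue lid at (365,235) in the crop, tin mouth at (187,420). Next I'll carry it over the tin.

Request:
arm_command(
  moves="-10 -3 0 0 0 0 15;-20 -6 0 0 0 0 15;-22 -7 0 0 0 0 15;-22 -7 0 0 0 0 15;-22 -6 0 0 0 0 15;-18 -5 0 0 0 0 15;-9 -3 0 0 0 0 15;-4 -1 0 0 0 0 15;0 0 0 0 0 0 15;0 0 0 0 0 0 15;0 0 0 0 0 0 15",
)

```text
clock: 6.0
eef_pos: [0.4098, 0.3876, 0.1293]
orientation: [0.134, 0.991, 0.0, 0.0]
force: [-0.3, 0.5, -3.0]
gripper_width: 0.283
grasp_force: 59.3
```

```bash
python3 - <<'E'
from h import *
s=arm.get_state()
print(s["eef_pos"],s["orientation"],s["force"],s["gripper_width"]*85.4,s["grasp_force"])
# skirt fit by blue colour: lower-left silhouettes in both views, z known
z=s["eef_pos"][2]-.0466
for c in ("top","side"):
    d=arm.capture(c);i=d["image"];h=cv2.cvtColor(i,cv2.COLOR_RGB2HSV)
    m=(h[...,0]>100)&(h[...,0]<125)&(h[...,1]>140)&(h[...,2]>30)
    x0=s["eef_pos"][:2]
    print(c,fit(d,m,[(.052,z+.012),(.052,z+.026)],x0),fit(d,cut("outer_lid",c),[(.052,z+.012),(.052,z+.026)],x0))
    cv2.imwrite(f"pics/{c}3.png",i[:,:,::-1])
p=cv2.imread("pics/top3.png")[240:400,190:390];q=cv2.imread("pics/side3.png")[140:300,150:350]
cv2.imwrite("pics/b3.png",cv2.resize(np.hstack([p,q]),None,fx=2,fy=2))
E
```

```text
[0.40975166 0.38760545 0.12931199] [1.34489335e-01 9.90914921e-01 1.42759411e-04 4.67017099e-04] [-0.26090077  0.52178114 -2.9615598 ] 24.1275446597804 59.28606569766998
top (array([0.435 , 0.3667]), [273, 300, 49, 40, 800]) (array([0.6073, 0.229 ]), [382, 197, 26, 12, 207])
side (array([0.4081, 0.3879]), [217, 210, 53, 37, 1311]) (array([0.4089, 0.3888]), [217, 210, 55, 37, 1466])
```

View pics/b3.png

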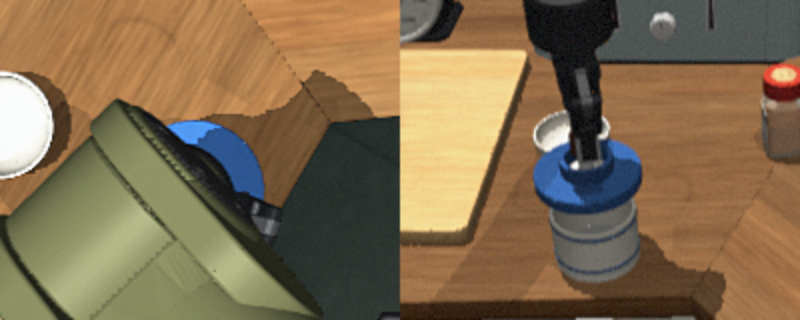

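In the side view the outer lid fits at (0.4085,0.3883) and the tin at (0.4086,0.3892), so they are aligned within 1 mm. I'll lower it.

Request:
arm_command(
  moves="0 1 -4 0 0 0 15;0 0 -6 0 0 0 15;0 0 -6 0 0 0 15;0 0 -5 0 0 0 15;0 0 -4 0 0 0 15;0 0 -3 0 0 0 15;0 0 -2 0 0 0 15;0 0 0 0 0 0 15;0 0 0 0 0 0 15",
)

```text
clock: 6.95
eef_pos: [0.4085, 0.3886, 0.0994]
orientation: [0.134, 0.991, 0.0, 0.0]
force: [0.2, 0.4, -3.0]
gripper_width: 0.283
grasp_force: 59.3
```

Request:
arm_command(
  moves="0 0 -2 0 0 0 15;0 0 -2 0 0 0 15;0 0 -2 0 0 0 15;0 0 0 0 0 0 15;0 0 0 0 0 0 15",
)

```text
clock: 7.37
eef_pos: [0.4083, 0.3885, 0.0932]
orientation: [0.134, 0.991, -0.0, -0.0]
force: [0.3, 0.1, -1.9]
gripper_width: 0.287
grasp_force: 59.3
```

Request:
arm_command(
  moves="0 0 -1 0 0 0 15;0 0 -1 0 0 0 15;0 0 -1 0 0 0 15;0 0 0 0 0 0 15;0 0 0 0 0 0 15",
)

```text
clock: 7.78
eef_pos: [0.4084, 0.3886, 0.0903]
orientation: [0.134, 0.991, -0.0, -0.0]
force: [0.0, 0.2, -3.0]
gripper_width: 0.281
grasp_force: 59.3
```

Request:
arm_command(
  moves="0 0 -1 0 0 0 15;0 0 0 0 0 0 15;0 0 -1 0 0 0 15;0 0 0 0 0 0 15;0 0 0 0 0 0 15",
)

```text
clock: 8.2
eef_pos: [0.4086, 0.3888, 0.0887]
orientation: [0.134, 0.991, 0.0, 0.0]
force: [-0.1, 0.3, -0.9]
gripper_width: 0.284
grasp_force: 59.5
```

Contact is beginning at the expected height. One more millimetre, then release.

Request:
arm_command(
  moves="0 0 -1 0 0 0 15;0 0 0 0 0 0 15;0 0 0 0 0 0 15",
)

```text
clock: 8.45
eef_pos: [0.4086, 0.3889, 0.0884]
orientation: [0.134, 0.991, 0.0, 0.0]
force: [-1.7, -1.6, 5.8]
gripper_width: 0.281
grasp_force: 60.1
```

Request:
arm_command(
  moves="0 0 0 0 0 0 40;0 0 0 0 0 0 60;0 0 0 0 0 0 76;0 0 0 0 0 0 76;0 0 0 0 0 0 76;0 0 0 0 0 0 76;0 0 0 0 0 0 76;0 0 0 0 0 0 76",
)

```text
clock: 9.12
eef_pos: [0.4085, 0.3886, 0.0873]
orientation: [0.134, 0.991, 0.0, 0.0]
force: [0.8, 0.5, -0.3]
gripper_width: 0.888
grasp_force: 0.0
```

```bash
python3 - <<'E'
from h import *
s=arm.get_state()
print(s["eef_pos"],s["force"],s["gripper_width"]*85.4,s["grasp_force"])
d=arm.capture("side");i=d["image"]
print(fit(d,cut("outer_lid","side"),[(.052,.054),(.052,.068)],[.408,.388]))
cv2.imwrite("pics/s4.png",cv2.resize(i[170:290,170:330,::-1],None,fx=5,fy=5,interpolation=2))
E
```

```text
[0.40848459 0.38858206 0.08732037] [ 0.78570038  0.46592382 -0.28468104] 75.82316232441629 0.0
(array([0.4081, 0.3896]), [219, 225, 53, 39, 1420])
```

View pics/s4.png

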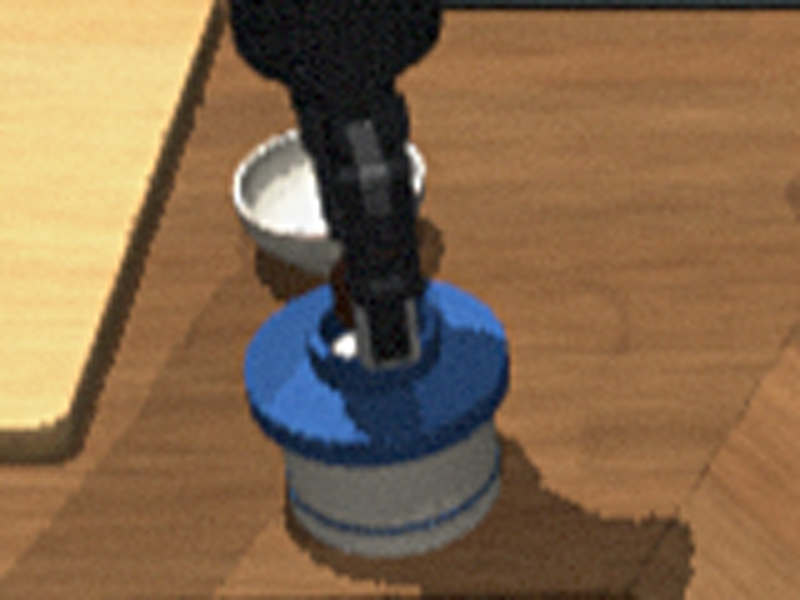

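The pair is seated level on the tin and the knob is free: blue lid at (378,375) in the crop, near fingertip just outside the collar at (390,355). I'll lower to the collar and grip it.

Request:
arm_command(
  moves="0 0 -5 0 0 0 76;0 0 -6 0 0 0 76;0 0 -5 0 0 0 76;0 0 -3 0 0 0 76;0 0 0 0 0 0 76;0 0 0 0 0 0 76",
)

```text
clock: 9.72
eef_pos: [0.4083, 0.3884, 0.0679]
orientation: [0.134, 0.991, -0.0, -0.0]
force: [-0.7, 0.0, -0.3]
gripper_width: 0.887
grasp_force: 0.0
```

Request:
arm_command(
  moves="0 0 0 0 0 0 64;0 0 0 0 0 0 58;0 0 0 0 0 0 54;0 0 0 0 0 0 50;0 0 0 0 0 0 46;0 0 0 0 0 0 42;0 0 0 0 0 0 42;0 0 0 0 0 0 42;0 0 0 0 0 0 42",
)

```text
clock: 10.47
eef_pos: [0.4087, 0.389, 0.0694]
orientation: [0.134, 0.991, 0.0, 0.0]
force: [-1.4, -0.5, 5.0]
gripper_width: 0.578
grasp_force: 61.1
```

```bash
python3 - <<'E'
from h import *
s=arm.get_state()
print(s["eef_pos"],s["force"],s["gripper_width"]*85.4,s["grasp_force"])
d=arm.capture("side");i=d["image"]
print(fit(d,cut("outer_lid","side"),[(.052,.054),(.052,.068)],[.408,.388]))
cv2.imwrite("pics/s5.png",cv2.resize(i[170:290,170:330,::-1],None,fx=5,fy=5,interpolation=2))
E
```

```text
[0.40869061 0.3889642  0.06941096] [-1.37481482 -0.49740754  4.98528984] 49.33860405691938 61.088161021471024
(array([0.4081, 0.3898]), [219, 226, 53, 37, 1298])
```

View pics/s5.png

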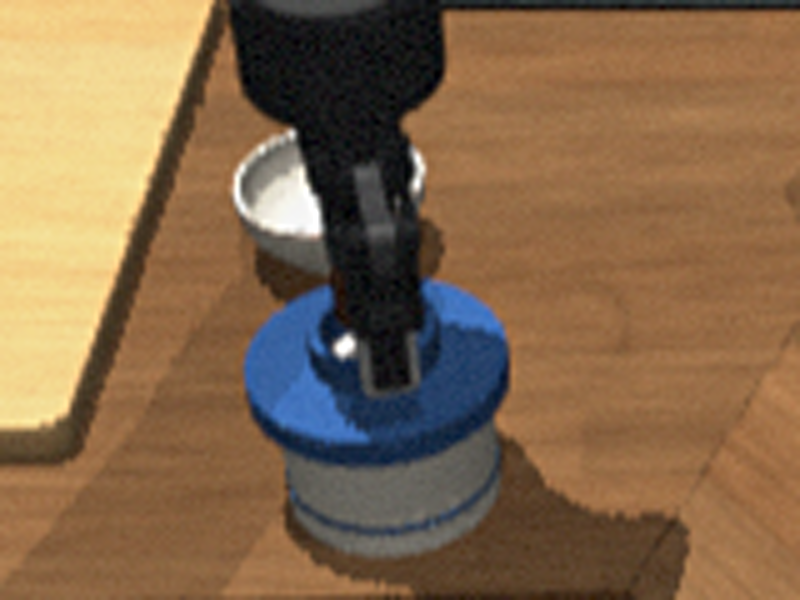

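The collar is gripped, with the pad low beside it at (388,375) in the crop. I'll lift straight up, slowly at first.

Request:
arm_command(
  moves="0 0 2 0 0 0 42;0 0 2 0 0 0 42;0 0 3 0 0 0 42;0 0 3 0 0 0 42;0 0 0 0 0 0 42",
)

```text
clock: 10.98
eef_pos: [0.4087, 0.3888, 0.0789]
orientation: [0.134, 0.991, 0.0, 0.0]
force: [1.2, -0.3, -1.4]
gripper_width: 0.583
grasp_force: 62.3
```

```bash
python3 - <<'E'
from h import *
s=arm.get_state()
print(s["eef_pos"],s["force"],s["gripper_width"]*85.4,s["grasp_force"])
E
```

```text
[0.4087163  0.38883903 0.07892973] [ 1.20766077 -0.33912973 -1.39939513] 49.76493420738598 62.25014604628086
```

Only the outer lid's weight is on the wrist (1.4 N), so I'll continue lifting.

Request:
arm_command(
  moves="0 0 6 0 0 0 42;0 0 8 0 0 0 42;0 0 10 0 0 0 42;0 0 10 0 0 0 42;0 0 12 0 0 0 42;0 0 12 0 0 0 42;0 0 10 0 0 0 42;0 0 6 0 0 0 42;0 0 4 0 0 0 42;0 0 0 0 0 0 42;0 0 0 0 0 0 42;0 0 0 0 0 0 42",
)

```text
clock: 11.98
eef_pos: [0.4081, 0.3882, 0.1556]
orientation: [0.134, 0.991, -0.001, -0.0]
force: [-0.4, -0.1, -1.2]
gripper_width: 0.577
grasp_force: 62.4
```

```bash
python3 - <<'E'
from h import *
s=arm.get_state()
print(s["eef_pos"],s["force"],s["gripper_width"]*85.4,s["grasp_force"],abs(s["joint_velocities"]).max())
d=arm.capture("side");i=d["image"]
cv2.imwrite("pics/s6.png",cv2.resize(i[140:290,170:370,::-1],None,fx=4,fy=4,interpolation=2))
E
```

```text
[0.40809243 0.38821392 0.15562237] [-0.44559334 -0.14182304 -1.18256972] 49.24899098035357 62.384071815758944 0.0052590131279629335
```

View pics/s6.png

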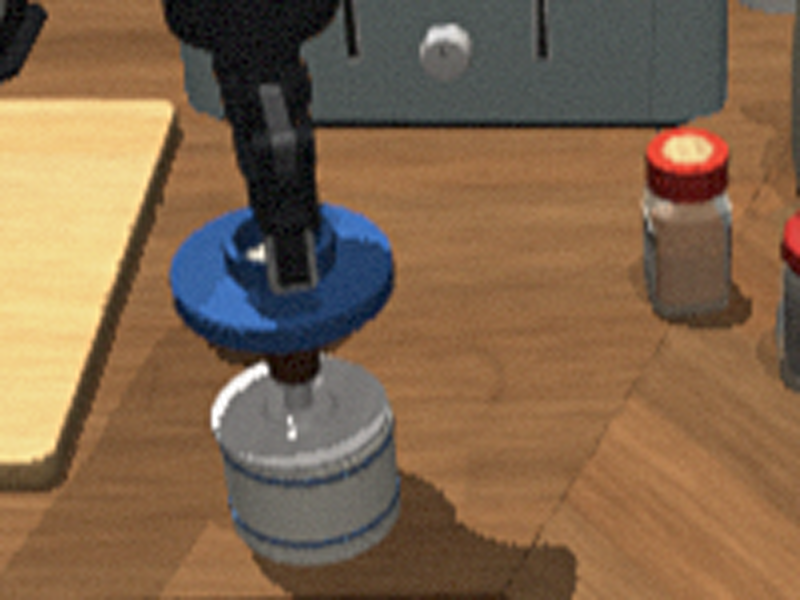

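The outer lid is held level at (283,275), with the knob below it at (295,365) and the inner lid on the tin at (303,410). One numeric check of the seating before handing in.

```bash
python3 - <<'E'
from h import *
arm.capture("side")
for n in ("inner_lid","tea_tin","outer_lid","dip_bowl","spice_jar_3"): print(n,[(r["centre"],r["confidence"]) for r in arm.place_of(n,"side")[:1]])
E
```

```text
inner_lid [([0.4042, 0.3865, 0.0398], 0.8)]
tea_tin [([0.4083, 0.3879, -0.0007], 0.94)]
outer_lid [([0.404, 0.3908, 0.1435], 0.77)]
dip_bowl []
spice_jar_3 [([0.6659, 0.445, -0.0013], 0.67)]
```

```bash
python3 -c "
from cell import arm
print(arm.finish_job())"
```

```text
the job is handed in; nothing more can be done
None
```

The job is handed in at about 12 s on the clock, verdict not reported: the inner lid looks seated on the tin (about 40 mm above the tin's origin), and the gripper holds the outer lid still and level with its edge at about 140 mm, above the knob.

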